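# Refill the dropper bottle row

## Task

Put the red-capped dropper bottle back into the row in the white tray: push it into the narrow gap between the blue-capped and the white-capped bottles, easing them apart without knocking any over, until it stands upright on the tray floor behind the front lip, and let go. Then slide the blue end-stop along the tray until the whole row is packed snugly, with no slack left. Leave the other things on the bench where they are.

Things in the scene. Friction and masses are not known exactly. Their poses are not given: they have to be found in the camera images.
- red_bottle: polyethylene dropper bottle, red cap and nozzle: round body 33 mm diameter up to 53 mm high, then a cap of 22 mm diameter tapering to the tip at 85 mm; about 30 g. Origin: centre of the underside, z up. The one to put away; it starts standing on the bench near the robot.
- blue_a: polyethylene dropper bottle, blue cap and nozzle: round body 33 mm diameter up to 53 mm high, then a cap of 22 mm diameter tapering to the tip at 85 mm; about 30 g. Origin: centre of the underside, z up. In the tray, next to the fixed end.
- blue_b: polyethylene dropper bottle, blue cap and nozzle: round body 33 mm diameter up to 53 mm high, then a cap of 22 mm diameter tapering to the tip at 85 mm; about 30 g. Origin: centre of the underside, z up. In the tray, on the blue side of the gap.
- white_a: polyethylene dropper bottle, white cap and nozzle: round body 33 mm diameter up to 53 mm high, then a cap of 22 mm diameter tapering to the tip at 85 mm; about 30 g. Origin: centre of the underside, z up. In the tray, on the white side of the gap.
- white_b: polyethylene dropper bottle, white cap and nozzle: round body 33 mm diameter up to 53 mm high, then a cap of 22 mm diameter tapering to the tip at 85 mm; about 30 g. Origin: centre of the underside, z up. In the tray, next to the end-stop.
- tray: white one-row bottle tray, 46 x 236 mm, fixed to the bench. Origin: centre of the underside; its y runs along the row from the blue to the white bottles (roughly to the robot's left), x to the back, z up. Floor top at z = 5 mm. Back wall's top at z = 25 mm, inner face x = +19 mm; front lip's top at z = 11 mm, inner face x = -19 mm; both 4 mm thick.
- tray_end (a point): top middle of the inner face of the tray's fixed end wall (blue end), at tray y = -110 mm, 45 mm high. The bottles stand loose in the row, with a few millimetres to spare between them, and slide aside when pushed. The gap for the red bottle starts about 19 to 27 mm wide.
- stop (a joint): travel of the blue sliding end-stop at the tray's +y end, in m; 0 = fully open, grows as it slides towards the bottles (tray -y), at most 0.040. At value q its inner face is at tray y = 77 mm - q. It slides with about 1.5 N friction and stays where left; five bottles stand packed at about 0.022.
- stop_face (a point): middle of the outer face of the end-stop (35 mm wide, 8 mm thick plate, top at z = 62 mm above the bench), 40 mm above the bench; push here towards tray -y. A thin foot (top 9 mm above the bench) sticks out 22 mm beyond this face, with two ribs up to 20 mm above the bench.
- red_vial: loose specimen vial with a red cap, 23 mm diameter, 60 mm high on the bench; leave it
- black_vial: loose specimen vial with a black cap, 23 mm diameter, 60 mm high on the bench; leave it
- disc: clear resin disc with an insect, 67 mm diameter, 24 mm high; leave it
- block: clear resin block with an insect, 34 x 70 x 22 mm; leave it

How it is judged:
By the outcome, as a careful person would: the job done as asked, in the order asked, and still so for the second after the job is handed in, with the robot touching nothing.
It also fails if it takes over 50 s, if anything falls off the work surface, if the arm or the gripper's body presses on something with over 40 N, if the wrist force passes 120 N, or if a joint passes its speed limit or range.

## Robot

A 6-joint arm with a two-finger parallel gripper is mounted at the origin on a cart in front of the work surface, level with it; the furniture and walls round the work are solid. World frame = base frame: x ahead of the robot, y to its left, z up, the work surface at z = 0. Lengths are in m, angles in rad, forces in N, time in s.
With the tool pointing down it reaches from about 0.35 to 0.85 m from the base axis. Payload 8.1 kg.
Tool frame: the origin (TCP) lies midway between the tips of the shut fingers; the grasp point (between the pads) lies 19 mm behind it (robot.tcp_to_grasp is the distance from the TCP to the grasp point, in m); x points along the fingers, y is the direction in which the jaws open and shut, and the axes are right-handed (so a half turn about x gives the same grasp; the last joint's range is limited). The gripper opens to 93 mm and grips with 3 to 60 N. Pads are 15 mm wide; open, the fingers measure 128 mm over their backs; the gripper's body (75 mm by 188 mm) begins 65 mm behind the grasp point.
Start: joints at [1.066, 0.13, 1.488, -0, 1.523, -0.085], TCP at [0.245, 0.548, 0.186] pointing down, gripper open.
Joint ranges: [-2.96, 2.96], [-0.89, 2.26], [0.02, 2.5], [-1.34, 4.48], [0, 2.73], [-2.66, 2.66]. Speed limits (rad/s): [2.39, 2.39, 2.79, 3.14, 3.14, 3.14].

## Interface

Orientations are given as a rotation vector (axis times angle).
In Python, from plant import robot gives the robot as it stands.
- The arm moves only by the tool play_rows, never from a script. Its argument "plan" is a list of rows, each an object with "slide": the shift along the world's x, y, z as a fraction of full scale, a list of three; "roll": the turn about the world's z as a fraction of full scale; "fingers": the gripper command: -1 is shut, 1 is fully open, values between are in proportion. A call has 1 to 20 rows; each row shifts and turns the commanded pose from where the row before left it; what a row does not reach is not made up. Full scale, the value 1, is 30 mm for a shift and 8 degrees for a turn. A row lasts 1/8 s, in which the tool goes at most 62.5 mm and 10.7 degrees, less where a joint would pass 70% of its speed; a pose out of reach is approached as far as the arm can. A call with a number of a shift or a turn outside -1 to 1 is refused whole. A call with a gripper value outside its range is refused whole. The fingers move at their own pace and stop on an object; "squeeze" is the grip in N (left out, the last holds). Time passes only in rows, so rows that do not move let the fingers close. It gives the time, the measured TCP pose, the force and the opening at its end, in the units of the state.
- robot.read_state(): the state, without advancing time (a new reading comes with each control period).
- robot.read_camera(name): name is "scene" or "top" or "wrist"; returns the picture (384x512x3 uint8, red, green, blue); there is no depth.
- robot.get_calibration(name): a dict with "fx", "fy", "cx", "cy" (pixels), "distortion" ([k1, k2, p1, p2, k3] as OpenCV has them; the pictures are not rectified), "R" (3x3) and "t" (3): a world point X has camera coordinates R X + t; the wrist camera has in their place "T_tool_cam" (4x4, takes a point from camera to tool coordinates, whose origin is the TCP and whose axes are the tool frame's). Camera axes: x right, y down, z forward; pixel columns grow to the right and rows downward; lengths in m; the calibration is good to about 2 mm. A picture is of the moment at which its call begins: read the wrist's pose just before it. get_calibration takes no time and is no camera call.
- robot.close_job(): hands the job in, once; it reports no verdict.
Trained networks look in the newest picture that a camera, given by its name, has taken for a name from the list of things; names that differ only in an ending like _2 or _b are one class to them, and where a whole thing is asked for, a point or a joint stands for the part that bears it (a point fixed in the world has none). Each returns a list of dicts, best first, with "p" (0 to 1); they miss things now and then, are a little off and sometimes report something else, mostly with a low value. They report only what shows in the picture. A call takes as long as a camera call.
- robot.boxes_of(camera, target): "extent" ([centre column, centre row, width, height] in pixels, round what is visible of it).
- robot.regions_of(camera, target): "region" (384x512 bool, what is visible of it) and "extent" ([centre column, centre row, width, height] in pixels, round what is visible of it).
- robot.mark_of(camera, target): "point" ([column, row] in pixels: a listed point, or the origin of a listed thing).
The state is a dict: "t": time; "q": joint angles; "dq": joint speeds; "joint_torque": joint torques, N m; "tool_pos": TCP position; "orientation": TCP orientation; "force": force on the tool from outside, world axes, zero at the start; "wrist_torque": the same for the moment, N m; "opening": finger opening in m.
Only numpy, scipy, OpenCV 4.12 (cv2) and the standard library are available. Lean on these libraries where they do the work, as an engineer would, in place of code of your own. Each camera call takes 0.05 s, during which the arm holds its last target.

## Working session

There is one attempt and no reset: what is moved stays moved. The work goes in short steps, Python scripts to look and compute and a tool call to move; the robot and the scene stay as the last step left them, time stands still between calls to the robot, and variables do not carry over. Pictures are saved under pics/ and viewed, and the job is handed in when it is done.

Besides the shell and the picture viewer there is one more tool, called after "Emit:" as name(argument=value, ...), one argument or row to a line, values as JSON. play_rows: Moves the arm, as the interface text tells. Its arguments: {"type":"object","properties":{"plan":{"type":"array","items":{"type":"object","properties":{"slide":{"type":"array","items":{"type":"number","minimum":-1,"maximum":1}},"roll":{"type":"number","minimum":-1,"maximum":1},"fingers":{"type":"number"}}}},"squeeze":{"type":"number"}},"required":["plan"]}

```bash
ls; mkdir -p pics; cat > h.py <<'E'
import numpy as np, cv2
from plant import robot
def ray(c,px):
    K=robot.get_calibration(c); A=np.array([[K['fx'],0,K['cx']],[0,K['fy'],K['cy']],[0,0,1]])
    p=cv2.undistortPoints(np.array([[px]],float),A,np.array(K['distortion'],float))[0,0]
    d=np.array([p[0],p[1],1.])
    if 'R' in K:
        R=np.array(K['R']);t=np.array(K['t']); return -R.T@t, R.T@d
    s=robot.read_state();T=np.array(K['T_tool_cam']);Rw=cv2.Rodrigues(np.array(s['orientation'],float))[0]
    return np.array(s['tool_pos'])+Rw@T[:3,3], Rw@T[:3,:3]@d
def atz(c,px,z):
    o,d=ray(c,px); return o+d*(z-o[2])/d[2]
def tri(obs):
    M=np.zeros((3,3));b=np.zeros(3)
    for c,px in obs:
        o,d=ray(c,px);d=d/np.linalg.norm(d);P=np.eye(3)-d[:,None]*d; M+=P;b+=P@o
    return np.linalg.solve(M,b)
def proj(c,X):
    K=robot.get_calibration(c); A=np.array([[K['fx'],0,K['cx']],[0,K['fy'],K['cy']],[0,0,1]])
    if 'R' in K: R=np.array(K['R']);t=np.array(K['t'])
    else:
        s=robot.read_state();T=np.array(K['T_tool_cam']);Rw=cv2.Rodrigues(np.array(s['orientation'],float))[0]
        Rc=Rw@T[:3,:3]; o=np.array(s['tool_pos'])+Rw@T[:3,3]; R=Rc.T;t=-R@o
    return cv2.projectPoints(np.array(X,float).reshape(-1,3),cv2.Rodrigues(R)[0],t,A,np.array(K['distortion'],float))[0][:,0]
def snap(c,n):
    im=robot.read_camera(c); cv2.imwrite(f'pics/{n}.png',cv2.cvtColor(im,cv2.COLOR_RGB2BGR)); return im
E
python3 - <<'E'
from h import *
np.set_printoptions(precision=4,suppress=True)
print(robot.read_state())
for c in ['scene','top','wrist']:
    snap(c,c+'0'); K=robot.get_calibration(c); print(c,K)
for c in ['scene','top']:
    for n in ['red_bottle','blue_a','white_a','tray','tray_end','stop_face','red_vial','black_vial','disc','block']:
        try: print(c,n,[(np.round(m['point'],1),round(m['p'],2)) for m in robot.mark_of(c,n)])
        except Exception as e: print(c,n,e)
print(robot.read_state()['t'])
E
```

```text
pics
{'t': 0.0, 'q': array([ 1.0656,  0.1311,  1.4893,  0.    ,  1.523 , -0.0854]), 'dq': array([-0.    , -0.0007,  0.0002, -0.0005,  0.0005, -0.0009]), 'joint_torque': array([ -0.0001, -55.9851, -49.1757,   0.0768,   0.0359,  -0.0002]), 'tool_pos': array([0.2442, 0.5474, 0.185 ]), 'orientation': array([ 0.328 ,  1.5461, -0.3306]), 'force': array([-0.5864, -0.4495,  0.3389]), 'wrist_torque': array([ 0.023 , -0.0002,  0.02  ]), 'opening': 0.09284707919313888}
scene {'fx': 461.6660883303197, 'fy': 461.6660883303197, 'cx': 245.37346154075175, 'cy': 199.96033068624848, 'distortion': array([-0.027,  0.   ,  0.   ,  0.   ,  0.   ]), 'R': array([[ 0.4286, -0.9034, -0.0131],
       [-0.3909, -0.1724, -0.9041],
       [ 0.8146,  0.3926, -0.427 ]]), 't': array([-0.2782,  0.2362,  0.9182])}
top {'fx': 373.02970561381017, 'fy': 373.02970561381017, 'cx': 261.29293691334675, 'cy': 192.72326661186437, 'distortion': array([-0.1243,  0.    ,  0.    ,  0.    ,  0.    ]), 'R': array([[ 0.0247, -0.9997, -0.0048],
       [-0.9759, -0.0231, -0.2168],
       [ 0.2166,  0.01  , -0.9762]]), 't': array([-0.07
[... 811 characters left out ...]
rray([137.8, 185. ]), 0.21)]
scene black_vial [(array([274.3, 234.7]), 0.62)]
scene disc [(array([138.6, 185.2]), 0.51)]
scene block [(array([393.4, 234.7]), 0.88)]
top red_bottle [(array([177.5, 222.8]), 0.58)]
top blue_a [(array([260.1, 173.5]), 0.55), (array([270.1, 173.9]), 0.53)]
top white_a [(array([250.8, 180. ]), 0.41)]
top tray [(array([248.3, 179.1]), 0.67)]
top tray_end [(array([277.6, 174. ]), 0.87), (array([246.5, 176.5]), 0.68), (array([149.2, 182. ]), 0.44)]
top stop_face [(array([224.7, 180.4]), 0.54)]
top red_vial [(array([232.8, 217.8]), 0.6)]
top black_vial [(array([292.3, 222.3]), 0.4)]
top disc [(array([148.1, 180. ]), 0.8)]
top block [(array([369. , 183.4]), 0.66)]
1.15
```

```bash
python3 - <<'E'
import cv2
a=cv2.imread('pics/scene0.png')[130:270,90:310]; cv2.imwrite('pics/s0c.png',cv2.resize(a,(792,504),interpolation=cv2.INTER_CUBIC))
a=cv2.imread('pics/top0.png')[130:250,130:310]; cv2.imwrite('pics/t0c.png',cv2.resize(a,(792,528),interpolation=cv2.INTER_CUBIC))
E
```

```text
(no output)
```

View pics/s0c.png

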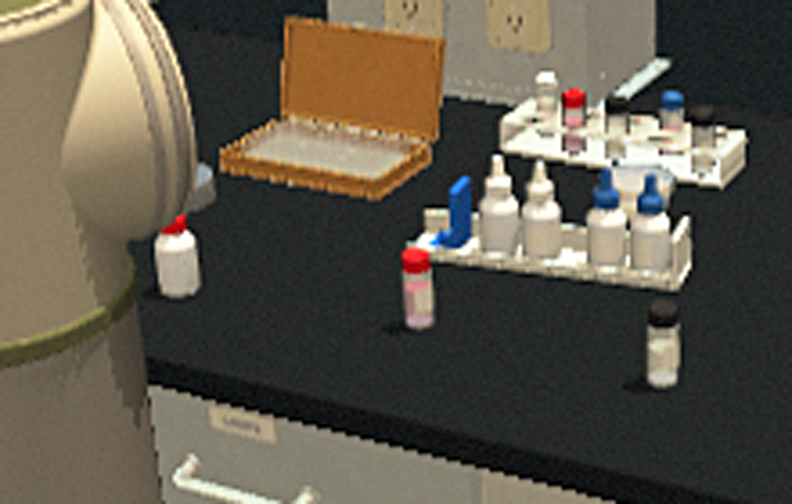

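View pics/t0c.png

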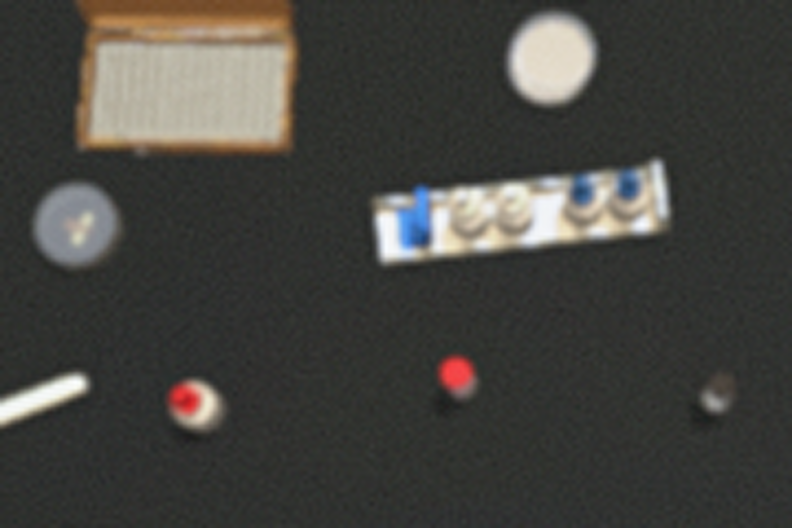

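View pics/wrist0.png

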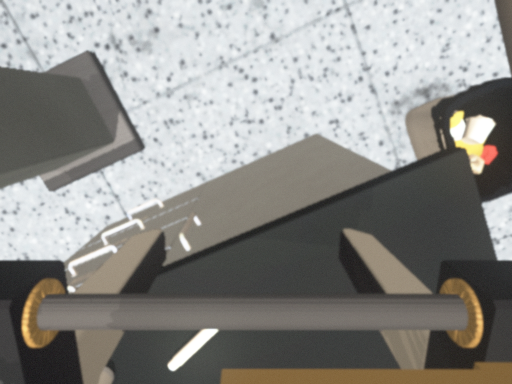

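View pics/scene0.png

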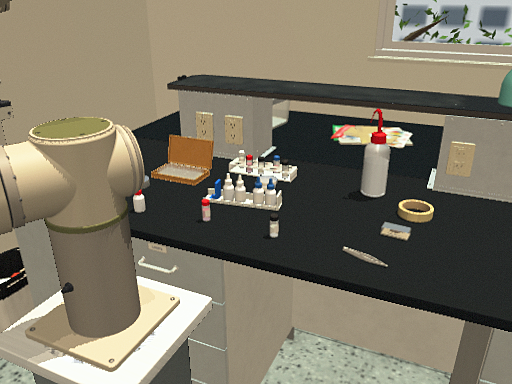

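```bash
python3 - <<'E'
from h import *
np.set_printoptions(precision=4,suppress=True)
S={'red_bottle':(142.7,209.5,0),'tray':(237.5,205.4,0),'tray_end':(280.1,190.4,.045),'stop_face':(216.4,185.9,.04),'red_vial':(202.7,217.3,0),'black_vial':(274.3,234.7,0),'disc':(138.6,185.2,0)}
T={'red_bottle':(177.5,222.8),'tray':(248.3,179.1),'tray_end':(277.6,174),'stop_face':(224.7,180.4),'red_vial':(232.8,217.8),'black_vial':(292.3,222.3),'disc':(148.1,180)}
for n in S:
    z=S[n][2]; print(n,atz('scene',S[n][:2],z),atz('top',T[n],z),tri([('scene',S[n][:2]),('top',T[n])]))
for p in [(272.7,203.4),(258.6,202.6),(240.4,200.8),(227.8,195.6),(219.1,185.2)]: print('scene b',atz('scene',p,.005))
# tray corners from top crop
f=lambda u,v:(130+u/4.4,130+v/4.4)
for u,v,z in [(382,264,0),(668,232,0.01),(660,160,.045),(375,198,.025)]: print(atz('top',f(u,v),z))
E
```

```text
red_bottle [0.4302 0.2313 0.    ] [0.4262 0.2321 0.    ] [0.4268 0.2305 0.0017]
tray [ 0.5681 -0.0124  0.    ] [ 0.5935 -0.0168  0.    ] [ 0.5921 -0.0093 -0.0102]
tray_end [ 0.627  -0.1244  0.045 ] [ 0.6029 -0.122   0.045 ] [ 0.6031 -0.1272  0.0544]
stop_face [0.5907 0.0697 0.04  ] [0.5765 0.0648 0.04  ] [0.5754 0.0627 0.0472]
red_vial [ 0.459   0.0438 -0.    ] [0.4496 0.034  0.    ] [0.4475 0.0348 0.0075]
black_vial [ 0.4493 -0.179   0.    ] [ 0.4385 -0.1786  0.    ] [ 0.4388 -0.1805  0.0054]
disc [0.5727 0.3544 0.    ] [0.582  0.3541 0.    ] [ 0.5813  0.3579 -0.0041]
scene b [ 0.6135 -0.107   0.005 ]
scene b [ 0.6016 -0.0663  0.005 ]
scene b [ 0.591 -0.011  0.005]
scene b [0.609  0.0411 0.005 ]
scene b [0.6695 0.1043 0.005 ]
[0.55   0.0963 0.    ]
[ 0.5803 -0.1389  0.01  ]
[ 0.6313 -0.1301  0.045 ]
[0.5996 0.1016 0.025 ]
```

```bash
python3 - <<'E'
from h import *
np.set_printoptions(precision=4,suppress=True)
s=robot.read_state();R=cv2.Rodrigues(s['orientation'])[0];print(R)
print(s['t'])
E
cp pics/top0.png pics/top0v.png
```

```text
[[-0.      0.4076  0.9132]
 [-0.      0.9132 -0.4076]
 [-1.     -0.     -0.    ]]
1.15
```

View pics/top0v.png

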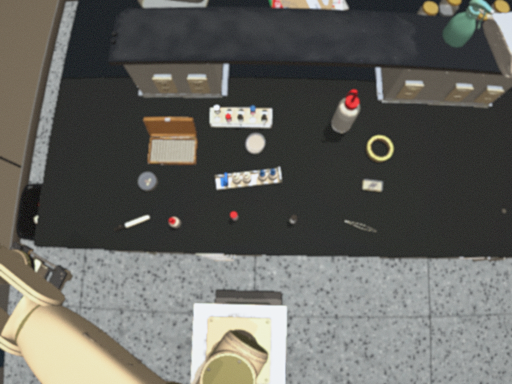

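Emit:
play_rows(
  plan=[
    {"slide": [0.5, -0.88, 0], "roll": -0.6, "fingers": 1},
    {"slide": [0.5, -0.88, 0], "roll": -0.6, "fingers": 1},
    {"slide": [0.5, -0.88, 0], "roll": -0.6, "fingers": 1},
    {"slide": [0.5, -0.88, 0], "roll": -0.6, "fingers": 1},
    {"slide": [0.5, -0.88, 0], "roll": -0.6, "fingers": 1},
    {"slide": [0.5, -0.88, 0], "roll": -0.6, "fingers": 1},
    {"slide": [0.5, -0.88, 0], "roll": -0.6, "fingers": 1},
    {"slide": [0.5, -0.88, 0], "roll": -0.6, "fingers": 1},
    {"slide": [0.5, -0.88, 0], "roll": -0.6, "fingers": 1},
    {"slide": [0.5, -0.88, 0], "roll": -0.6, "fingers": 1},
    {"slide": [0.5, -0.88, 0], "roll": -0.6, "fingers": 1},
    {"slide": [0.5, -0.88, 0], "roll": -0.6, "fingers": 1},
    {"slide": [0, 0, 0], "fingers": 1},
    {"slide": [0, 0, 0], "fingers": 1},
  ],
)

```text
$.plan[12]: bad value
```

```bash
python3 - <<'E'
from h import *
np.set_printoptions(precision=4,suppress=True)
s=robot.read_state();R=cv2.Rodrigues(s['orientation'])[0];print(s['t'],s['tool_pos'],R[:,1],s['q'])
snap('wrist','w1')
for f in (robot.mark_of,): 
    for m in f('wrist','red_bottle'): print(m, atz('wrist',m['point'],0))
for m in robot.boxes_of('wrist','red_bottle'): print(m)
E
```

```text
1.15 [0.2445 0.5479 0.186 ] [ 0.4076  0.9132 -0.    ] [ 1.0656  0.1304  1.4882  0.      1.523  -0.0854]
{'point': [99.2, 375.9], 'p': 0.67} [0.4278 0.2345 0.    ]
{'extent': [107.3, 376.2, 16.4, 14.1], 'p': 0.57}
```

View pics/w1.png

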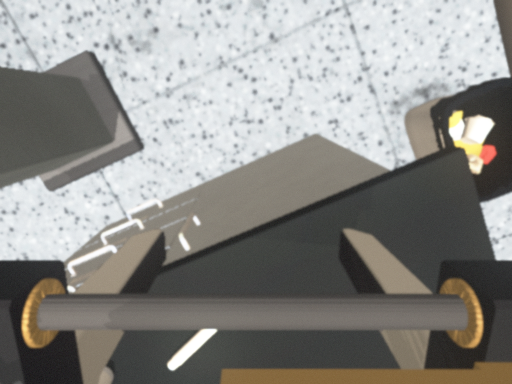

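The roll field is needed in each row; resend.

Emit:
play_rows(
  plan=[
    {"slide": [0.5, -0.88, 0], "roll": -0.6, "fingers": 1},
    {"slide": [0.5, -0.88, 0], "roll": -0.6, "fingers": 1},
    {"slide": [0.5, -0.88, 0], "roll": -0.6, "fingers": 1},
    {"slide": [0.5, -0.88, 0], "roll": -0.6, "fingers": 1},
    {"slide": [0.5, -0.88, 0], "roll": -0.6, "fingers": 1},
    {"slide": [0.5, -0.88, 0], "roll": -0.6, "fingers": 1},
    {"slide": [0.5, -0.88, 0], "roll": -0.6, "fingers": 1},
    {"slide": [0.5, -0.88, 0], "roll": -0.6, "fingers": 1},
    {"slide": [0.5, -0.88, 0], "roll": -0.6, "fingers": 1},
    {"slide": [0.5, -0.88, 0], "roll": -0.6, "fingers": 1},
    {"slide": [0.5, -0.88, 0], "roll": -0.6, "fingers": 1},
    {"slide": [0.5, -0.88, 0], "roll": -0.6, "fingers": 1},
    {"slide": [0, 0, 0], "roll": 0, "fingers": 1},
    {"slide": [0, 0, 0], "roll": 0, "fingers": 1},
  ],
)

```text
t: 3.05
tool_pos: [0.4244, 0.2315, 0.1861]
orientation: [1.101, 1.275, -1.101]
force: [0.3, 0.3, -0.2]
opening: 0.0933
```

```bash
python3 - <<'E'
from h import *
np.set_printoptions(precision=4,suppress=True)
s=robot.read_state();R=cv2.Rodrigues(s['orientation'])[0];print(s['t'],s['tool_pos'],R[:,1],s['q'])
snap('wrist','w2')
for f in (robot.mark_of,): 
    for m in f('wrist','red_bottle'): print(m, atz('wrist',m['point'],0))
for m in robot.boxes_of('wrist','red_bottle'): print(m)
E
```

```text
3.05 [0.4244 0.2315 0.1861] [ 0.9893  0.1458 -0.    ] [ 0.3928 -0.1902  1.8022  0.0004  1.5294  0.2465]
{'point': [254.7, 161.4], 'p': 0.96} [0.4274 0.2395 0.    ]
{'extent': [253.9, 168.9, 32.1, 35.1], 'p': 0.86}
```

View pics/w2.png

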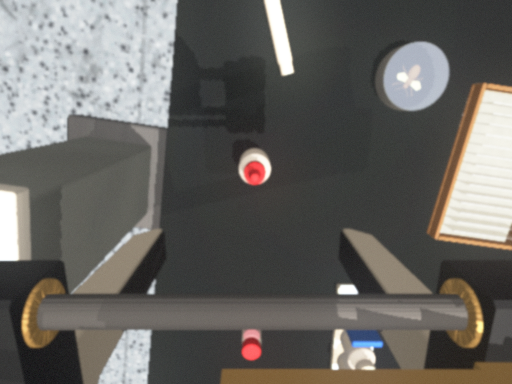

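```bash
python3 - <<'E'
from h import *
import cv2
np.set_printoptions(precision=4,suppress=True)
print(atz('wrist',(255,174),.083),atz('wrist',(254.5,166),.05),atz('wrist',(254.7,161.4),0))
print(proj('wrist',[(.4268,.236,0),(.4268,.236,.053),(.4268,.236,.085)]))
a=cv2.imread('pics/w2.png')[130:200,210:300];cv2.imwrite('pics/w2c.png',cv2.resize(a,(720,560),interpolation=cv2.INTER_CUBIC))
E
```

```text
[0.4265 0.2423 0.083 ] [0.4261 0.2434 0.05  ] [0.4274 0.2396 0.    ]
[[253.7655 164.3594]
 [254.0645 173.8715]
 [254.2933 181.1483]]
```

View pics/w2c.png

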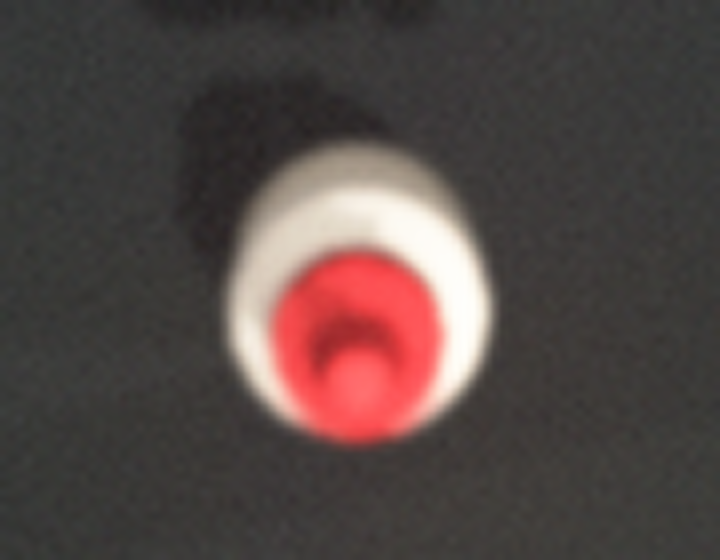

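Emit:
play_rows(
  plan=[
    {"slide": [0.08, 0.25, -0.6], "roll": 0, "fingers": 1},
    {"slide": [0, 0, -0.7], "roll": 0, "fingers": 1},
    {"slide": [0, 0, -0.7], "roll": 0, "fingers": 1},
    {"slide": [0, 0, -0.6], "roll": 0, "fingers": 1},
    {"slide": [0, 0, 0], "roll": 0, "fingers": 1},
    {"slide": [0, 0, 0], "roll": 0, "fingers": 1},
  ],
)

```text
t: 3.95
tool_pos: [0.4272, 0.2389, 0.1085]
orientation: [1.101, 1.274, -1.101]
force: [0.4, -0.2, -0.0]
opening: 0.0929
```

```bash
python3 - <<'E'
from h import *
np.set_printoptions(precision=4,suppress=True)
s=robot.read_state();R=cv2.Rodrigues(s['orientation'])[0];print(s['t'],s['tool_pos'],R[:,1],s['q'])
snap('wrist','w3')
for f in (robot.mark_of,): 
    for m in f('wrist','red_bottle'): print(m, atz('wrist',m['point'],0))
for m in robot.boxes_of('wrist','red_bottle'): print(m)
print(proj('wrist',[(.4268,.240,0),(.4268,.240,.053),(.4268,.240,.085)]))
E
```

```text
3.95 [0.4272 0.2389 0.1085] [0.9894 0.1454 0.0005] [ 0.4051 -0.1221  1.8847  0.      1.3785  0.2592]
{'point': [249.2, 184.8], 'p': 0.74} [0.4267 0.2371 0.    ]
{'extent': [250.8, 193.4, 42.3, 46.5], 'p': 0.77}
[[249.8134 181.856 ]
 [249.5505 197.3838]
 [249.336  210.0533]]
```

View pics/w3.png

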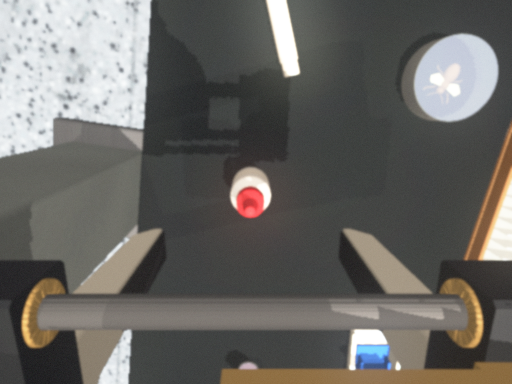

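Emit:
play_rows(
  plan=[
    {"slide": [0, 0.05, -0.7], "roll": 0, "fingers": 1},
    {"slide": [0, 0, -0.7], "roll": 0, "fingers": 0.5},
    {"slide": [0, 0, -0.7], "roll": 0, "fingers": 0.2},
    {"slide": [0, 0, -0.65], "roll": 0, "fingers": 0},
    {"slide": [0, 0, 0], "roll": 0, "fingers": -0.1},
    {"slide": [0, 0, 0], "roll": 0, "fingers": -0.1},
  ],
  squeeze=12,
)

```text
t: 4.85
tool_pos: [0.4277, 0.2404, 0.0267]
orientation: [1.102, 1.274, -1.1]
force: [0.5, -0.9, -0.1]
opening: 0.0479
```

```bash
python3 - <<'E'
from h import *
np.set_printoptions(precision=4,suppress=True)
s=robot.read_state();print(s['t'],s['tool_pos'],s['opening'],s['force'])
snap('wrist','w4')
print(proj('wrist',[s['tool_pos'],s['tool_pos']+[0,0,.019],(.427,.2405,0),(.427,.2405,.085)]))
E
```

```text
4.85 [0.4277 0.2404 0.0267] 0.04794524118116391 [ 0.5164 -0.901  -0.0619]
[[249.8503 223.7539]
 [249.7318 235.393 ]
 [249.022  210.2361]
 [247.9203 267.9422]]
```

View pics/w4.png

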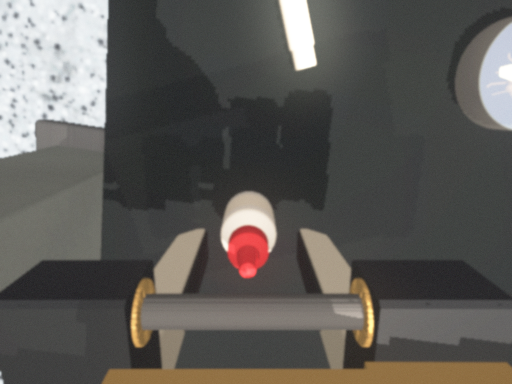

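```bash
python3 - <<'E'
import cv2,numpy as np
a=cv2.imread('pics/w4.png')[170:330,130:370].astype(float);a=255*(a/255)**.4
cv2.imwrite('pics/w4c.png',cv2.resize(a.astype('uint8'),(800,533),interpolation=cv2.INTER_CUBIC))
E
```

```text
(no output)
```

View pics/w4c.png

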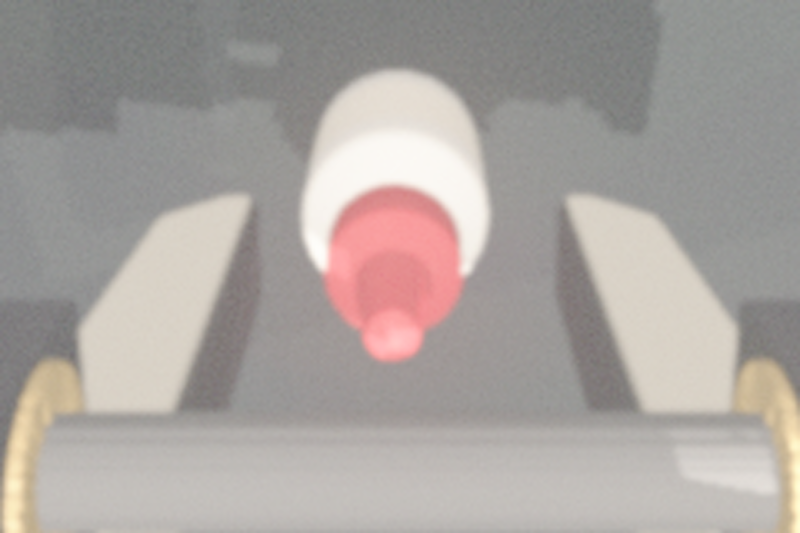

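```bash
python3 - <<'E'
from h import *
s=robot.read_state()
a=snap('scene','s4'); print(proj('scene',[s['tool_pos'],s['tool_pos']+[0,0,.019],s['tool_pos']+[0,0,.084],(.427,.2405,0),(.427,.2405,.085)]))
a=cv2.imread('pics/s4.png')[90:240,50:250];a=(255*(a/255.)**.5).astype('uint8')
cv2.imwrite('pics/s4c.png',cv2.resize(a,(800,600),interpolation=cv2.INTER_CUBIC))
E
```

```text
[[138.66102718 201.0121022 ]
 [137.93274639 195.11576815]
 [135.38134854 174.39732969]
 [139.497111   209.37807381]
 [136.22050669 182.88223377]]
```

View pics/s4c.png

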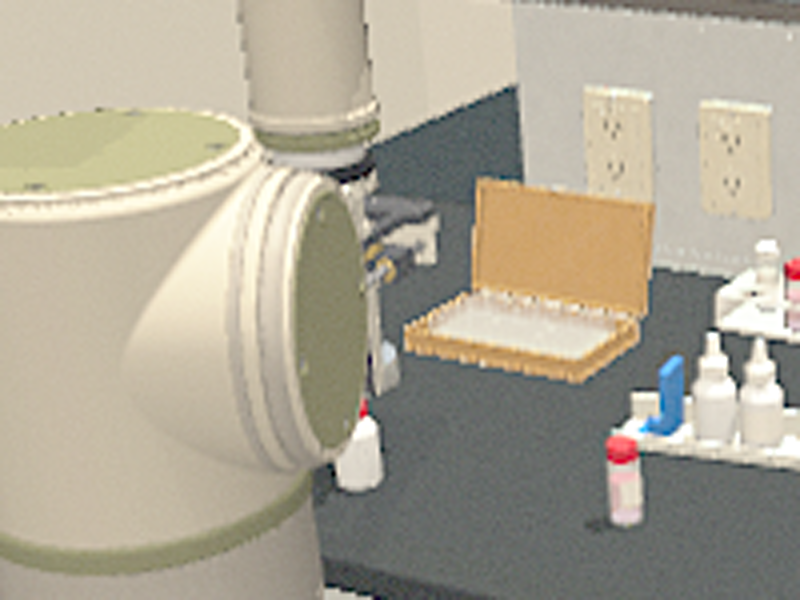

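```bash
python3 - <<'E'
from h import *
for z in (.027,.04,.055,.07):print(z,proj('scene',[(.4277+.024*.989,.2404+.024*.145,z),(.4277+.041*.989,.2404+.041*.145,z)]).round(1).tolist())
E
```

```text
0.027 [[142.6, 197.7], [145.4, 195.4]]
0.04 [[142.1, 193.7], [144.9, 191.4]]
0.055 [[141.6, 189.1], [144.4, 186.8]]
0.07 [[141.0, 184.4], [143.8, 182.2]]
```

Emit:
play_rows(
  plan=[
    {"slide": [0, 0, -0.48], "roll": 0, "fingers": -0.1},
    {"slide": [0, 0, 0], "roll": 0, "fingers": -0.22},
    {"slide": [0, 0, 0], "roll": 0, "fingers": -0.26},
    {"slide": [0, 0, 0], "roll": 0, "fingers": -0.26},
  ],
  squeeze=10,
)

```text
t: 5.45
tool_pos: [0.427, 0.2402, 0.0113]
orientation: [1.101, 1.275, -1.101]
force: [0.3, 0.8, -0.4]
opening: 0.0345
```

```bash
python3 - <<'E'
from h import *
np.set_printoptions(precision=4,suppress=True)
s=robot.read_state();print(s['t'],s['tool_pos'],s['opening'],s['force'])
snap('wrist','w5');snap('scene','s5')
a=cv2.imread('pics/s5.png')[160:220,120:180];b=cv2.imread('pics/w5.png')[170:330,130:370]
a=cv2.resize((255*(a/255.)**.5).astype('uint8'),(480,480),interpolation=cv2.INTER_CUBIC);cv2.imwrite('pics/s5c.png',a)
b=cv2.resize((255*(b/255.)**.5).astype('uint8'),(720,480),interpolation=cv2.INTER_CUBIC);cv2.imwrite('pics/w5c.png',b)
E
```

```text
5.45 [0.427  0.2402 0.0113] 0.03446768683019571 [ 0.3307  0.8196 -0.4221]
```

View pics/w5c.png

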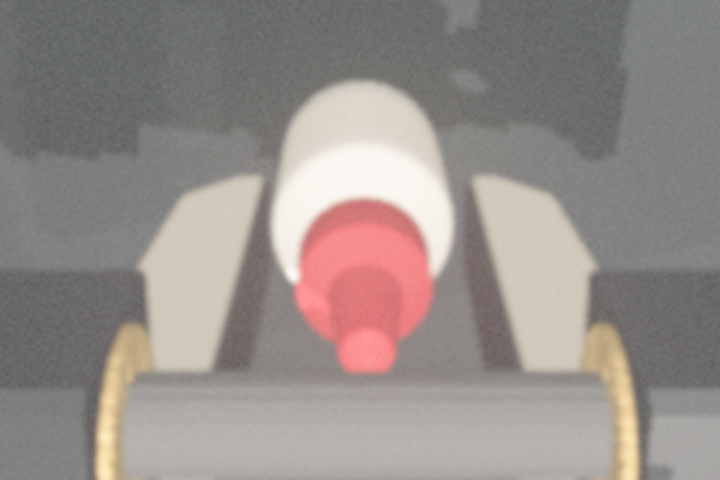

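View pics/s5c.png

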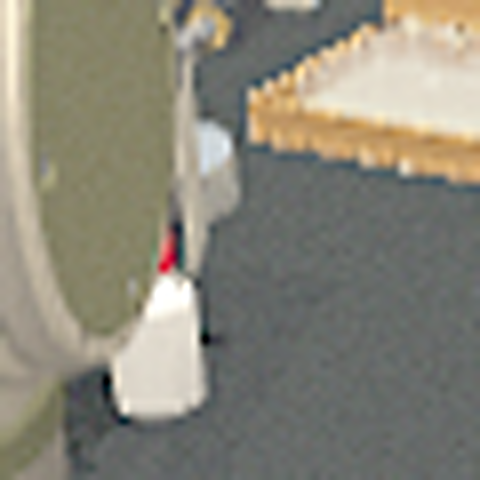

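Emit:
play_rows(
  plan=[
    {"slide": [0, 0, 0], "roll": 0, "fingers": -0.4},
    {"slide": [0, 0, 0], "roll": 0, "fingers": -0.4},
    {"slide": [0, 0, 0], "roll": 0, "fingers": -0.4},
  ],
  squeeze=6,
)

```text
t: 5.92
tool_pos: [0.4271, 0.2402, 0.0113]
orientation: [1.101, 1.274, -1.101]
force: [-0.0, -0.4, 0.8]
opening: 0.0327
```

```bash
python3 - <<'E'
from h import *
np.set_printoptions(precision=4,suppress=True)
s=robot.read_state();print(s['t'],s['tool_pos'],s['opening'],s['force'])
snap('wrist','w6');snap('scene','s6')
a=cv2.imread('pics/s6.png')[160:220,120:180];b=cv2.imread('pics/w6.png')[170:330,130:370]
a=cv2.resize((255*(a/255.)**.5).astype('uint8'),(480,480),interpolation=cv2.INTER_CUBIC)
b=cv2.resize((255*(b/255.)**.5).astype('uint8'),(720,480),interpolation=cv2.INTER_CUBIC);cv2.imwrite('pics/w6c.png',b)
E
```

```text
5.925 [0.4271 0.2402 0.0113] 0.03270198371815369 [-0.0267 -0.4035  0.8283]
```

View pics/w6c.png

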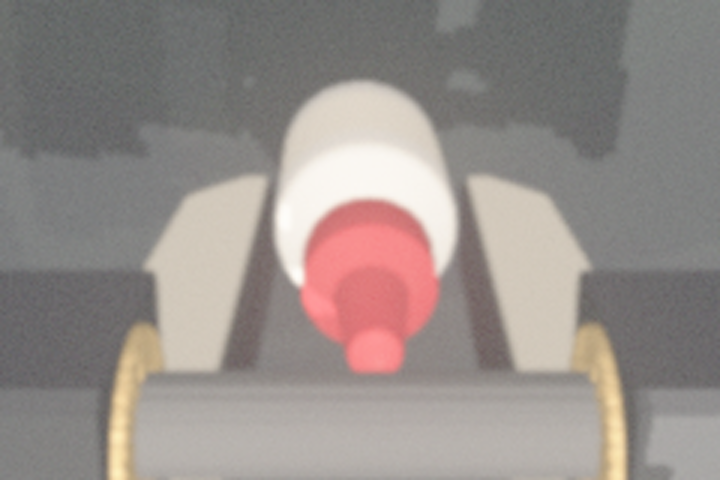

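Emit:
play_rows(
  plan=[
    {"slide": [0, 0, 0], "roll": 0, "fingers": -0.22},
    {"slide": [0, 0, -0.13], "roll": 0, "fingers": -0.22},
    {"slide": [0, 0, -0.13], "roll": 0, "fingers": -0.22},
    {"slide": [0, 0, 0], "roll": 0, "fingers": -0.5},
    {"slide": [0, 0, 0], "roll": 0, "fingers": -0.5},
    {"slide": [0, 0, 0], "roll": 0, "fingers": -0.5},
  ],
  squeeze=15,
)

```text
t: 6.78
tool_pos: [0.427, 0.2401, 0.0034]
orientation: [1.101, 1.274, -1.101]
force: [0.2, 0.4, -0.9]
opening: 0.0326
```

Emit:
play_rows(
  plan=[
    {"slide": [0, 0, 0.5], "roll": 0, "fingers": -0.5},
    {"slide": [0, 0, 0.9], "roll": 0, "fingers": -0.5},
    {"slide": [0, -0.5, 0.9], "roll": 0, "fingers": -0.5},
    {"slide": [0.2, -0.9, 0.9], "roll": 0, "fingers": -0.5},
    {"slide": [0.2, -0.9, 0.9], "roll": 0, "fingers": -0.5},
    {"slide": [0.2, -0.9, 0.9], "roll": 0, "fingers": -0.5},
    {"slide": [0.2, -0.9, 0.9], "roll": 0, "fingers": -0.5},
    {"slide": [0.2, -0.9, 0.4], "roll": 0, "fingers": -0.5},
    {"slide": [0.2, -0.9, 0], "roll": 0, "fingers": -0.5},
    {"slide": [0.2, -0.9, 0], "roll": 0, "fingers": -0.5},
    {"slide": [0.2, -0.9, 0], "roll": 0, "fingers": -0.5},
    {"slide": [0.2, -0.9, 0], "roll": 0, "fingers": -0.5},
    {"slide": [0.2, -0.9, 0], "roll": 0, "fingers": -0.5},
    {"slide": [0.2, -0.9, 0], "roll": 0, "fingers": -0.5},
    {"slide": [0, 0, 0], "roll": 0, "fingers": -0.5},
    {"slide": [0, 0, 0], "roll": 0, "fingers": -0.5},
  ],
)

```text
t: 8.78
tool_pos: [0.4929, -0.0714, 0.193]
orientation: [1.102, 1.274, -1.101]
force: [0.9, 0.8, -0.5]
opening: 0.0323
```

```bash
python3 - <<'E'
from h import *
np.set_printoptions(precision=4,suppress=True)
s=robot.read_state();print(s['t'],s['tool_pos'],s['opening'],cv2.Rodrigues(s['orientation'])[0][:,1])
snap('wrist','w7')
for n,z in [('blue_a',.005),('white_a',.005),('tray',0),('tray_end',.045),('stop_face',.04)]:
    for m in robot.mark_of('wrist',n): print(n,np.round(m['point'],1),round(m['p'],2), atz('wrist',m['point'],z))
E
```

```text
8.775 [ 0.4929 -0.0714  0.193 ] 0.03232830614410651 [0.9895 0.1449 0.0006]
blue_a [335.6 208.6] 0.75 [ 0.6012 -0.1063  0.005 ]
blue_a [338.8 175. ] 0.71 [ 0.5962 -0.0652  0.005 ]
white_a [348.   90.3] 0.97 [0.5858 0.0291 0.005 ]
tray [346.8 131.2] 0.85 [ 0.5956 -0.0146  0.    ]
tray_end [348.  236.1] 0.65 [ 0.6091 -0.1244  0.045 ]
stop_face [360.4  50. ] 0.84 [0.5799 0.0644 0.04  ]
```

View pics/w7.png

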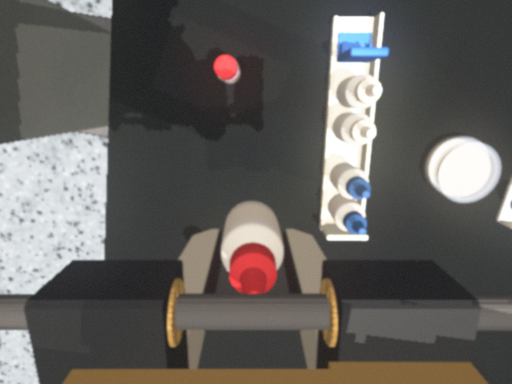

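```bash
cat >> h.py <<'E'
def tray(o,yaw,P):
    c,s=np.cos(yaw),np.sin(yaw);P=np.array(P,float);return np.c_[o[0]+c*P[:,0]-s*P[:,1],o[1]+s*P[:,0]+c*P[:,1],P[:,2]]
E
cat > ov.py <<'E'
from h import *
import sys
def ov(o,yaw,bl,src,out,x0=290,y0=0,w=130,h=250,k=3.2,q=0):
    im=cv2.imread(f'pics/{src}.png')[y0:y0+h,x0:x0+w]; im=cv2.resize(im,None,fx=k*1.0,fy=k*1.0,interpolation=cv2.INTER_CUBIC)
    def L(P,col):
        p=((proj('wrist',tray(o,yaw,P))-[x0,y0]+.5)*k).astype(int); cv2.polylines(im,[p.reshape(-1,1,2)],False,col,1)
    L([(-.023,-.118,.0),(-.023,.118,0)],(0,255,0)); L([(-.019,-.11,.011),(-.019,.118,.011)],(0,200,255))
    L([(.019,-.11,.025),(.019,.118,.025),(.023,.118,.025),(.023,-.11,.025)],(0,0,255)); L([(-.02,-.11,.045),(.02,-.11,.045)],(255,0,255))
    a=np.linspace(0,6.3,40)
    for y in bl:
        L(np.c_[.0165*np.cos(a),y+.0165*np.sin(a),0*a+.05],(255,255,0)); L(np.c_[.011*np.cos(a),y+.011*np.sin(a),0*a+.062],(0,255,0))
        L([(0,y,.005),(0,y,.09)],(0,0,255))
    cv2.imwrite(f'pics/{out}.png',im)
E
python3 - <<'E'
from ov import *
o=(.5956,-.0146);yaw=np.radians(6.7)
c,s=np.cos(yaw),np.sin(yaw)
for p in [(.6012,-.1063),(.5962,-.0652),(.5858,.0291)]: d=np.array(p)-o; print(c*d[0]+s*d[1],-s*d[0]+c*d[1])
ov(o,yaw,[-.0915,-.050,.0055,.0441],'w7','w7o',k=2.4)
E
```

```text
-0.005136950954593391 -0.09172710469043543
-0.005307636907503231 -0.050324437308906976
-0.004634561154236334 0.044544930608405316
```

View pics/w7o.png

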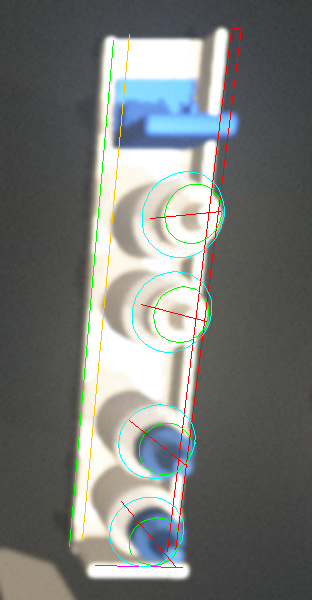

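```bash
python3 - <<'E'
from ov import *
from scipy.optimize import least_squares
k=2.4
px=lambda u,v:np.array([u/k+290-.5,v/k-.5])
obs=[((-.023,.118,.006),px(105,40)),((.023,.118,.025),px(229,30)),((-.023,-.11,.005),px(74,545)),((-.023,0,.005),px(90,290)),((.021,-.110,.045),px(188,565)),((-.021,-.11,.045),px(89,567)),((.0230,.08,.025),px(222,110))]
def f(p): return np.concatenate([proj('wrist',tray(p[:2],p[2],[a]))[0]-b for a,b in obs])
r=least_squares(f,[.59,-.014,.14],loss='soft_l1');print(r.x,np.degrees(r.x[2]),f(r.x).reshape(-1,2).round(1).tolist())
o,yaw=r.x[:2],r.x[2];c,s=np.cos(yaw),np.sin(yaw)
ys=[]
for n,t in [('ba',(158,540)),('bb',(170,450)),('wa',(182,316)),('wb',(193,215))]:
    d=atz('wrist',px(*t),.088)[:2]-o;ys.append(-s*d[0]+c*d[1]);print(n,c*d[0]+s*d[1],ys[-1])
ov(o,yaw,ys,'w7','w7p',k=2.4)
E
```

```text
[ 0.59375561 -0.01483807  0.1421937 ] 8.147098798180735 [[0.4, -0.7], [0.4, -1.2], [0.1, -3.8], [-0.9, 11.0], [-0.4, 0.7], [2.8, -0.3], [-1.0, 7.4]]
ba -0.007625784618368732 -0.08089074598261109
bb -0.0061763026827240846 -0.043861297613434984
wa -0.006376738747169378 0.0072210404617064
wb -0.005844757881271218 0.04282757944752119
```

View pics/w7p.png

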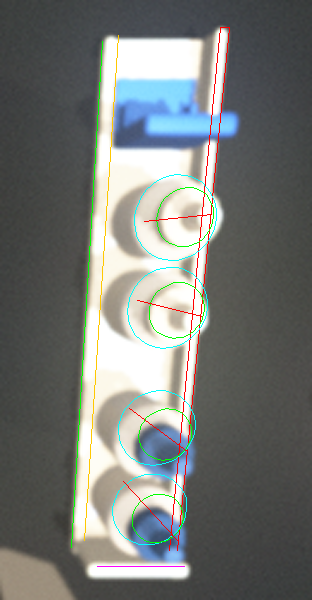

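```bash
python3 - <<'E'
from ov import *
ov((.5938,-.0148),.142,[-.088,-.0495,.005,.044],'w7','w7q',k=2.4)
im=cv2.imread('pics/w7q.png');cv2.imwrite('pics/w7r.png',cv2.resize(im[150:],None,fx=1.3,fy=1.3))
a=cv2.imread('pics/w7.png')[55:240,300:400];a=(255*(a/255.)**2.2).astype('uint8');cv2.imwrite('pics/w7s.png',cv2.resize(a,None,fx=3.2,fy=3.2,interpolation=cv2.INTER_CUBIC))
E
```

```text
(no output)
```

View pics/w7r.png

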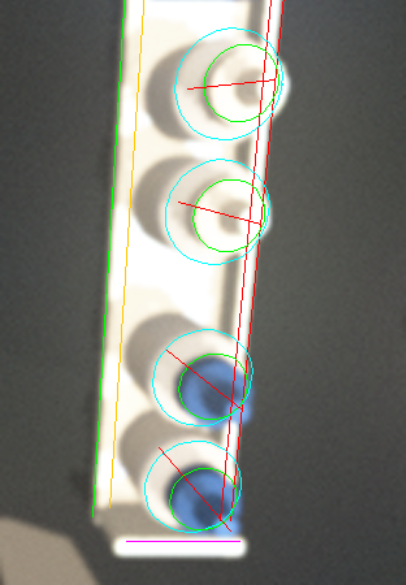

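View pics/w7s.png

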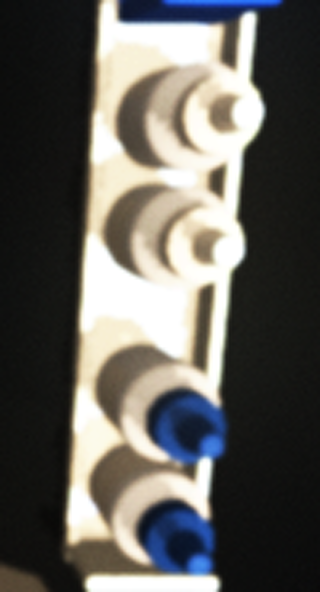

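```bash
python3 - <<'E'
from h import *
o=(.5938,-.0148);yaw=.142;c,s=np.cos(yaw),np.sin(yaw)
for n,t in [('wb',(242,112)),('wa',(227,247)),('bb',(211,443)),('ba',(201,564))]:
    d=atz('wrist',(t[0]/3.2+300-.5,t[1]/3.2+55-.5),.09)[:2]-o;print(n,c*d[0]+s*d[1],-s*d[0]+c*d[1])
E
```

```text
wb -0.0021041194417361474 0.04239890705795816
wa -0.002559093898571197 0.00691706972058873
bb -0.0016528133050303581 -0.049039955873498964
ba -0.0011110607514652204 -0.08649648565028366
```

Emit:
play_rows(
  plan=[
    {"slide": [0.37, 0.23, -0.6], "roll": 0, "fingers": -0.5},
    {"slide": [0.37, 0.23, -0.9], "roll": 0, "fingers": -0.5},
    {"slide": [0.37, 0.23, -0.9], "roll": 0, "fingers": -0.5},
    {"slide": [0.37, 0.23, -0.9], "roll": 0, "fingers": -0.5},
    {"slide": [0, 0, -0.9], "roll": 0, "fingers": -0.5},
    {"slide": [0, 0, -0.9], "roll": 0, "fingers": -0.5},
    {"slide": [0, 0, -0.7], "roll": 0, "fingers": -0.5},
    {"slide": [0, 0, 0], "roll": 0, "fingers": -0.5},
    {"slide": [0, 0, 0], "roll": 0, "fingers": -0.5},
  ],
)

```text
t: 10.2
tool_pos: [0.5376, -0.044, 0.0184]
orientation: [1.101, 1.275, -1.101]
force: [0.1, -1.4, 0.5]
opening: 0.0328
```

```bash
python3 - <<'E'
from h import *
np.set_printoptions(precision=4,suppress=True)
s=robot.read_state();print(s['t'],s['tool_pos'],s['opening'],s['force'])
snap('wrist','w8');snap('scene','s8');snap('top','t8')
a=cv2.imread('pics/s8.png')[120:240,150:330];cv2.imwrite('pics/s8c.png',cv2.resize(a,(792,528),interpolation=cv2.INTER_CUBIC))
o=(.5938,-.0148);d=s['tool_pos'][:2]-o;yaw=.142;c,s_=np.cos(yaw),np.sin(yaw);print(c*d[0]+s_*d[1],-s_*d[0]+c*d[1])
E
```

```text
10.2 [ 0.5376 -0.044   0.0184] 0.03282115768521928 [ 0.0889 -1.4016  0.5493]
-0.059751801433779186 -0.02093097489256152
```

View pics/w8.png

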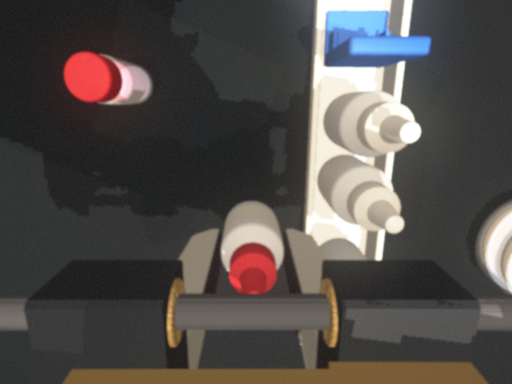

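View pics/s8c.png

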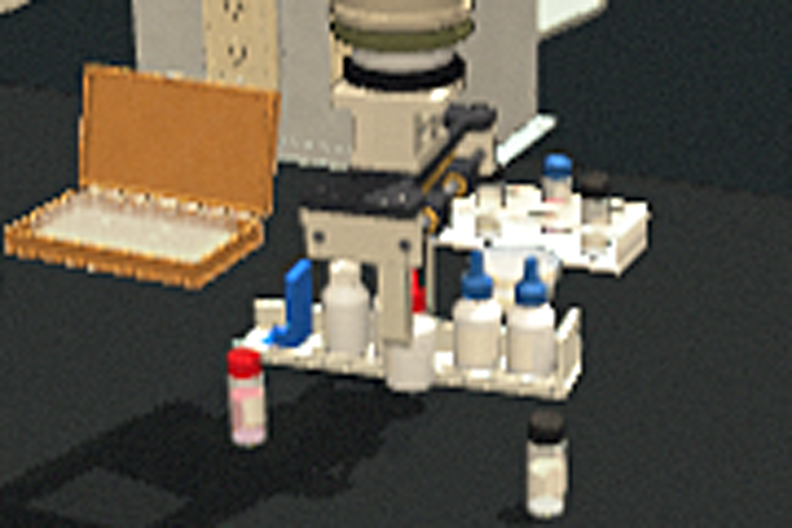

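```bash
python3 - <<'E'
from ov import *
o=(.5938,-.0148);yaw=.142;c,s=np.cos(yaw),np.sin(yaw)
for n,t in [('wb',(411,132)),('wa',(396,225))]:
    d=atz('wrist',t,.09)[:2]-o;print(n,c*d[0]+s*d[1],-s*d[0]+c*d[1])
ov(o,yaw,[.0069,.0424],'w8','w8o',x0=280,w=160,h=270,k=2.2)
E
```

```text
wb 0.0010896954781108416 0.0416338078079857
wa -0.00012879039570643425 0.004610223185241076
```

View pics/w8o.png

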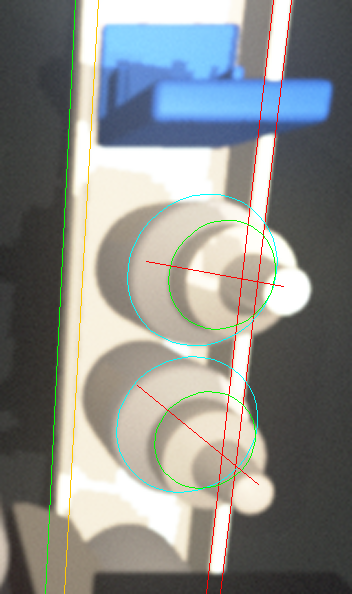

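Emit:
play_rows(
  plan=[
    {"slide": [0.17, -0.03, 0], "roll": 0, "fingers": -0.5},
    {"slide": [0.165, 0.024, 0], "roll": 0, "fingers": -0.5},
    {"slide": [0.165, 0.024, 0], "roll": 0, "fingers": -0.5},
    {"slide": [0.165, 0.024, 0], "roll": 0, "fingers": -0.5},
    {"slide": [0.165, 0.024, 0], "roll": 0, "fingers": -0.5},
    {"slide": [0.165, 0.024, 0], "roll": 0, "fingers": -0.5},
    {"slide": [0.165, 0.024, 0], "roll": 0, "fingers": -0.5},
    {"slide": [0.165, 0.024, 0], "roll": 0, "fingers": -0.5},
    {"slide": [0, 0, 0], "roll": 0, "fingers": -0.5},
  ],
)

```text
t: 11.48
tool_pos: [0.5774, -0.0401, 0.0184]
orientation: [1.101, 1.275, -1.101]
force: [-0.3, 0.1, -0.5]
opening: 0.0327
```

```bash
python3 - <<'E'
from h import *
np.set_printoptions(precision=4,suppress=True)
s=robot.read_state();print(s['t'],s['tool_pos'],s['opening'],s['force'])
snap('wrist','w9');snap('scene','s9')
a=cv2.imread('pics/s9.png')[150:230,180:300];cv2.imwrite('pics/s9c.png',cv2.resize(a,(792,528),interpolation=cv2.INTER_CUBIC))
E
```

```text
11.475 [ 0.5774 -0.0401  0.0184] 0.03270395685586318 [-0.2609  0.1109 -0.4953]
```

View pics/w9.png

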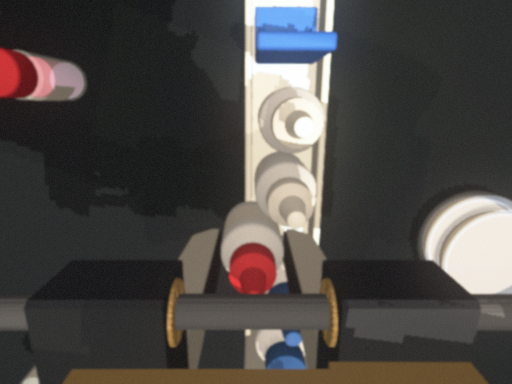

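View pics/s9c.png

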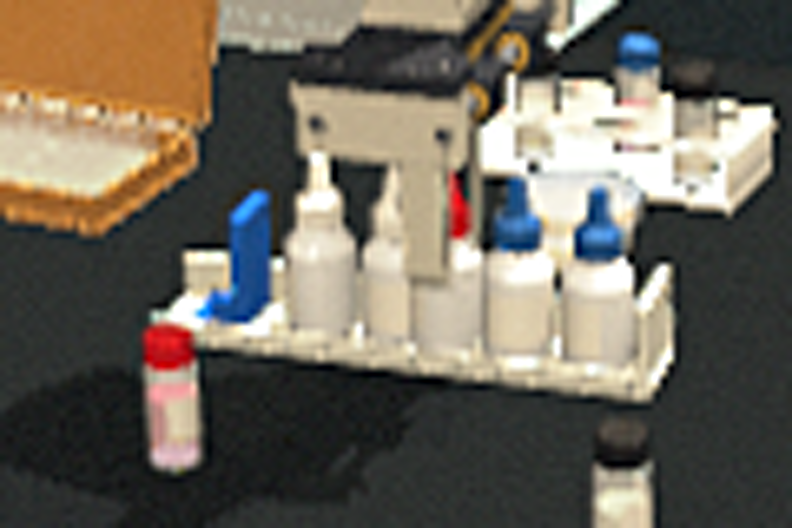

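Emit:
play_rows(
  plan=[
    {"slide": [0.13, 0.019, 0], "roll": 0, "fingers": -0.5},
    {"slide": [0.13, 0.019, 0], "roll": 0, "fingers": -0.5},
    {"slide": [0.13, 0.019, 0], "roll": 0, "fingers": -0.5},
    {"slide": [0.13, 0.019, 0], "roll": 0, "fingers": -0.5},
    {"slide": [0, 0, 0], "roll": 0, "fingers": -0.5},
  ],
)

```text
t: 12.2
tool_pos: [0.5933, -0.0379, 0.0185]
orientation: [1.101, 1.274, -1.101]
force: [-0.5, 1.2, -0.3]
opening: 0.0326
```

```bash
python3 - <<'E'
from ov import *
np.set_printoptions(precision=4,suppress=True)
s=robot.read_state();print(s['t'],s['tool_pos'],s['opening'],s['force'])
snap('wrist','w10');snap('scene','s10')
a=cv2.imread('pics/s10.png')[150:230,180:300];cv2.imwrite('pics/s10c.png',cv2.resize(a,(792,528),interpolation=cv2.INTER_CUBIC))
ov((.5938,-.0148),.142,[],'w10','w10o',x0=160,w=200,h=280,k=2.1)
E
```

```text
12.2 [ 0.5933 -0.0379  0.0185] 0.032556398098724244 [-0.5489  1.2314 -0.2837]
```

View pics/w10o.png

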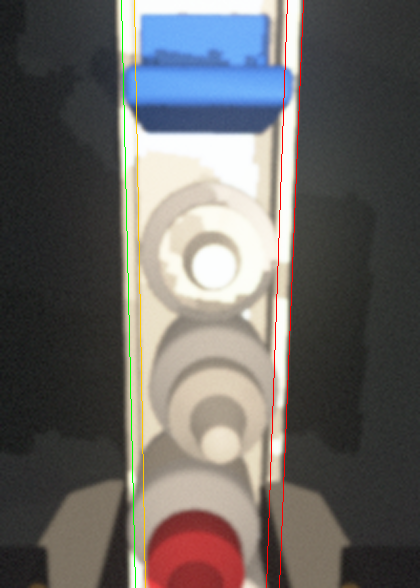

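View pics/s10c.png

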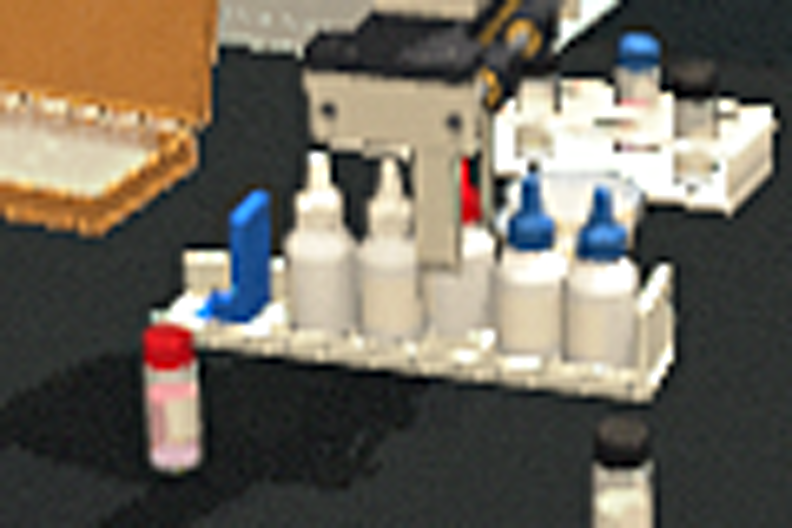

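Emit:
play_rows(
  plan=[
    {"slide": [0.06, 0.008, 0], "roll": 0, "fingers": -0.5},
    {"slide": [0.06, 0.008, 0], "roll": 0, "fingers": -0.5},
    {"slide": [0, 0, 0], "roll": 0, "fingers": -0.5},
    {"slide": [0, 0, -0.1], "roll": 0, "fingers": -0.5},
    {"slide": [0, 0, -0.1], "roll": 0, "fingers": -0.5},
    {"slide": [0, 0, 0], "roll": 0, "fingers": -0.5},
  ],
)

```text
t: 13.05
tool_pos: [0.5959, -0.0374, 0.0118]
orientation: [1.101, 1.275, -1.102]
force: [0.2, -0.6, -0.2]
opening: 0.0328
```

Emit:
play_rows(
  plan=[
    {"slide": [0, 0, -0.06], "roll": 0, "fingers": -0.5},
    {"slide": [0, 0, -0.04], "roll": 0, "fingers": -0.5},
    {"slide": [0, 0, 0], "roll": 0, "fingers": -0.5},
  ],
)

```text
t: 13.42
tool_pos: [0.5961, -0.0374, 0.0092]
orientation: [1.101, 1.275, -1.101]
force: [-0.9, 0.1, -0.3]
opening: 0.0324
```

Emit:
play_rows(
  plan=[
    {"slide": [0, 0, -0.04], "roll": 0, "fingers": -0.5},
    {"slide": [0, 0, 0], "roll": 0, "fingers": -0.5},
  ],
)

```text
t: 13.68
tool_pos: [0.5962, -0.0374, 0.0081]
orientation: [1.101, 1.275, -1.101]
force: [-0.8, 0.1, -0.7]
opening: 0.0328
```

```bash
python3 - <<'E'
from ov import *
s=robot.read_state();print(s['t'],s['tool_pos'],s['opening'],s['force'])
snap('wrist','w11');snap('scene','s11')
a=cv2.imread('pics/s11.png')[150:230,180:300];cv2.imwrite('pics/s11c.png',cv2.resize(a,(792,528),interpolation=cv2.INTER_CUBIC))
ov((.5938,-.0148),.142,[],'w11','w11o',x0=160,w=200,h=280,k=2.1)
E
```

```text
13.675 [ 0.59624584 -0.03740854  0.00805487] 0.03282313779403949 [-0.75765608  0.09606392 -0.70350958]
```

View pics/w11o.png

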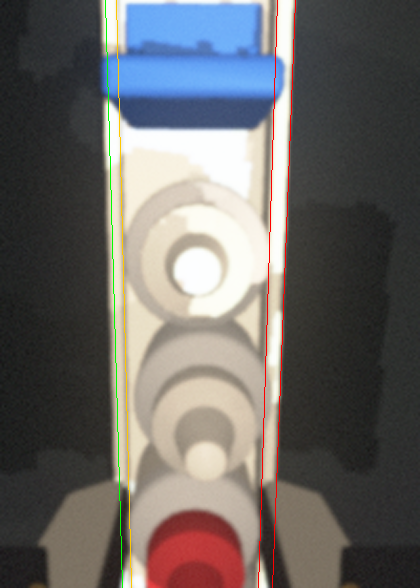

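View pics/s11c.png

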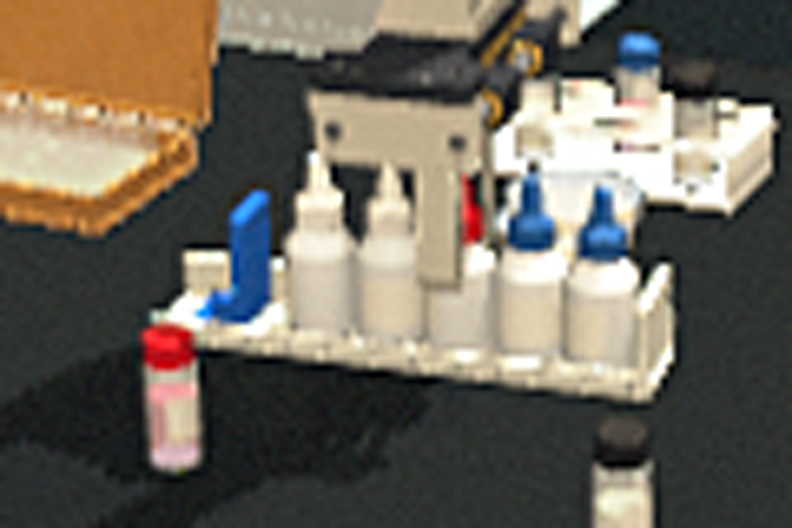

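Emit:
play_rows(
  plan=[
    {"slide": [0, 0, 0], "roll": 0, "fingers": -0.2},
    {"slide": [0, 0, 0], "roll": 0, "fingers": -0.05},
    {"slide": [0, 0, 0], "roll": 0, "fingers": 0.1},
    {"slide": [0, 0, 0], "roll": 0, "fingers": 0.1},
    {"slide": [0, 0, 0.3], "roll": 0, "fingers": 0.1},
    {"slide": [0, 0, 0.8], "roll": 0, "fingers": 0.1},
    {"slide": [0, 0, 0.9], "roll": 0, "fingers": 0.1},
    {"slide": [0, 0, 0.9], "roll": 0, "fingers": 0.1},
    {"slide": [0, 0, 0.9], "roll": 0, "fingers": 0.1},
    {"slide": [0, 0, 0.9], "roll": 0, "fingers": 0.1},
    {"slide": [0, 0, 0], "roll": 0, "fingers": 0},
  ],
)

```text
t: 15.15
tool_pos: [0.5984, -0.0377, 0.1528]
orientation: [1.103, 1.269, -1.098]
force: [0.4, 0.4, 0.1]
opening: 0.0476
```

```bash
python3 - <<'E'
from ov import *
s=robot.read_state();print(s['t'],s['tool_pos'],s['opening'],s['force'])
snap('wrist','w12');snap('scene','s12')
a=cv2.imread('pics/s12.png')[150:230,180:300];cv2.imwrite('pics/s12c.png',cv2.resize(a,(792,528),interpolation=cv2.INTER_CUBIC))
E
```

```text
15.15 [ 0.59842383 -0.03766544  0.15284819] 0.04757497609428643 [0.37898261 0.43818081 0.12886794]
```

View pics/w12.png

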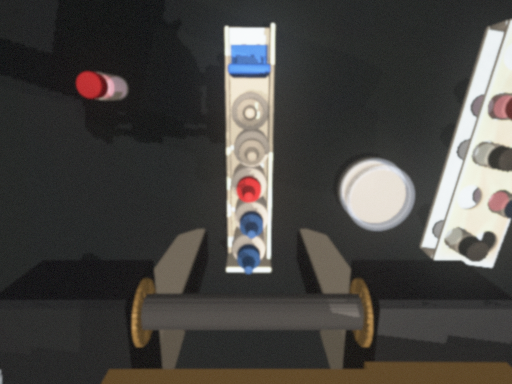

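View pics/s12c.png

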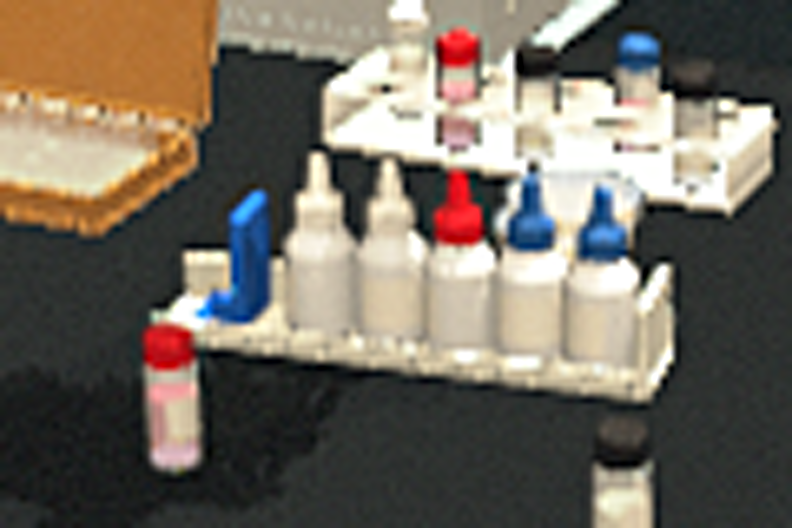

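Emit:
play_rows(
  plan=[
    {"slide": [-0.11, 0.75, 0], "roll": 0, "fingers": -1},
    {"slide": [-0.11, 0.75, 0], "roll": 0, "fingers": -1},
    {"slide": [-0.11, 0.75, 0], "roll": 0, "fingers": -1},
    {"slide": [-0.11, 0.75, 0], "roll": 0, "fingers": -1},
    {"slide": [-0.11, 0.75, 0], "roll": 0, "fingers": -1},
    {"slide": [-0.11, 0.75, 0], "roll": 0, "fingers": -1},
    {"slide": [0, 0, 0], "roll": 0, "fingers": -1},
    {"slide": [0, 0, 0], "roll": 0, "fingers": -1},
  ],
  squeeze=20,
)

```text
t: 16.25
tool_pos: [0.5758, 0.0978, 0.1483]
orientation: [1.1, 1.276, -1.102]
force: [0.8, 0.3, 0.2]
opening: 0.0005
```

```bash
python3 - <<'E'
from ov import *
s=robot.read_state();print(s['t'],s['tool_pos'],s['opening'],s['force'],cv2.Rodrigues(s['orientation'])[0][:,1])
snap('wrist','w13');snap('scene','s13')
print([ (m,atz('wrist',m['point'],.04)) for m in robot.mark_of('wrist','stop_face')])
print([ (m,atz('scene',m['point'],.04)) for m in robot.mark_of('scene','stop_face')])
print(tray((.5938,-.0148),.142,[(0,.085,.04),(0,.118,0)]))
E
```

```text
16.25 [0.57584891 0.09779775 0.14830622] 0.000543862806753322 [0.78232721 0.31096219 0.22602206] [ 0.98930047  0.14588607 -0.00135652]
[({'point': [252.3, 218.5], 'p': 0.76}, array([0.58290916, 0.06233685, 0.04      ]))]
[({'point': [216.1, 189.0], 'p': 0.41}, array([0.56981888, 0.0592924 , 0.04      ])), ({'point': [137.6, 184.1], 'p': 0.35}, array([0.50474081, 0.30115463, 0.04      ]))]
[[0.58177052 0.06934447 0.04      ]
 [0.57710025 0.10201232 0.        ]]
```

View pics/w13.png

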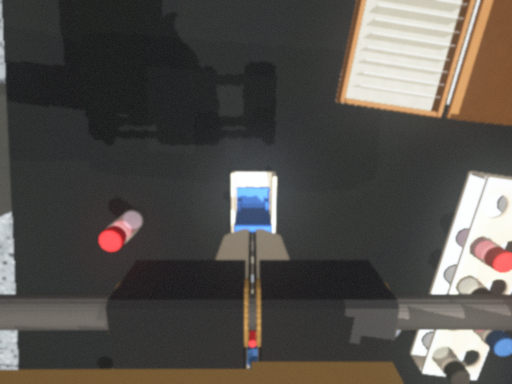

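Emit:
play_rows(
  plan=[
    {"slide": [0, 0, -0.8], "roll": 0, "fingers": -1},
    {"slide": [0, 0, -0.9], "roll": 0, "fingers": -1},
    {"slide": [0, 0, -0.9], "roll": 0, "fingers": -1},
    {"slide": [0, 0, -0.9], "roll": 0, "fingers": -1},
    {"slide": [0, 0, -0.8], "roll": 0, "fingers": -1},
    {"slide": [0, 0, -0.1], "roll": 0, "fingers": -1},
    {"slide": [0, 0, 0], "roll": 0, "fingers": -1},
  ],
)

```text
t: 17.32
tool_pos: [0.5769, 0.0973, 0.0177]
orientation: [1.102, 1.274, -1.101]
force: [0.0, 0.2, 0.3]
opening: 0.0007
```

```bash
python3 - <<'E'
from ov import *
s=robot.read_state();print(s['t'],s['tool_pos'],s['opening'],s['force'])
snap('scene','s14');snap('wrist','w14')
a=cv2.imread('pics/s14.png')[140:230,170:290];cv2.imwrite('pics/s14c.png',cv2.resize(a,(760,570),interpolation=cv2.INTER_CUBIC))
E
```

```text
17.325 [0.5768505  0.09734477 0.01773102] 0.0006793305946668792 [0.00260156 0.16905164 0.26665897]
```

View pics/s14c.png

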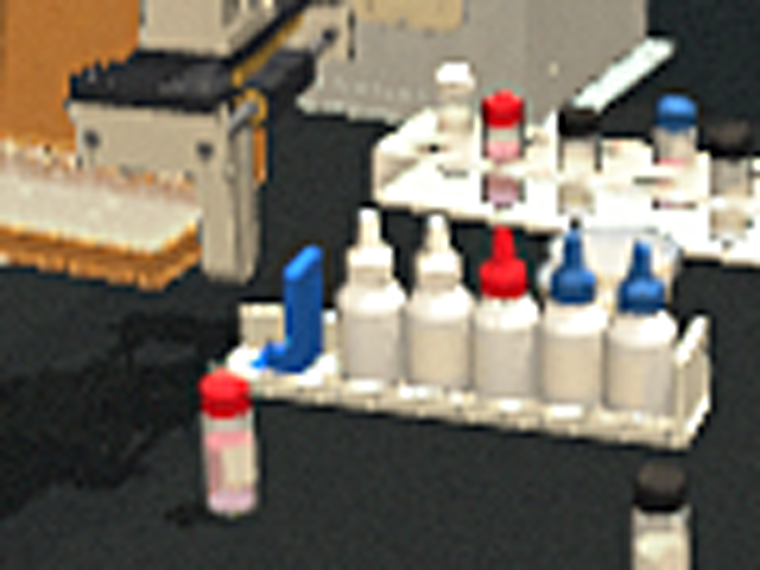

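View pics/w14.png

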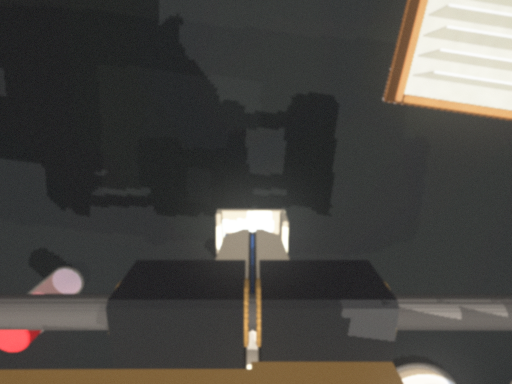

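Emit:
play_rows(
  plan=[
    {"slide": [0.019, -0.132, 0], "roll": 0, "fingers": -1},
    {"slide": [0.019, -0.132, 0], "roll": 0, "fingers": -1},
    {"slide": [0.019, -0.132, 0], "roll": 0, "fingers": -1},
    {"slide": [0.019, -0.132, 0], "roll": 0, "fingers": -1},
    {"slide": [0.019, -0.132, 0], "roll": 0, "fingers": -1},
    {"slide": [0.019, -0.132, 0], "roll": 0, "fingers": -1},
    {"slide": [0.019, -0.132, 0], "roll": 0, "fingers": -1},
    {"slide": [0.01, -0.07, 0], "roll": 0, "fingers": -1},
    {"slide": [0, 0, 0], "roll": 0, "fingers": -1},
  ],
)

```text
t: 18.55
tool_pos: [0.5808, 0.0676, 0.0171]
orientation: [1.101, 1.274, -1.101]
force: [0.4, -0.2, -0.7]
opening: 0.0001
```

```bash
python3 - <<'E'
from ov import *
s=robot.read_state();print(s['t'],s['tool_pos'],s['opening'],s['force'])
snap('scene','s15')
a=cv2.imread('pics/s15.png')[140:230,170:290];cv2.imwrite('pics/s15c.png',cv2.resize(a,(760,570),interpolation=cv2.INTER_CUBIC))
E
```

```text
18.55 [0.58079674 0.06758484 0.01712936] 0.00013777440589183654 [ 0.37831713 -0.19011857 -0.65292381]
```

View pics/s15c.png

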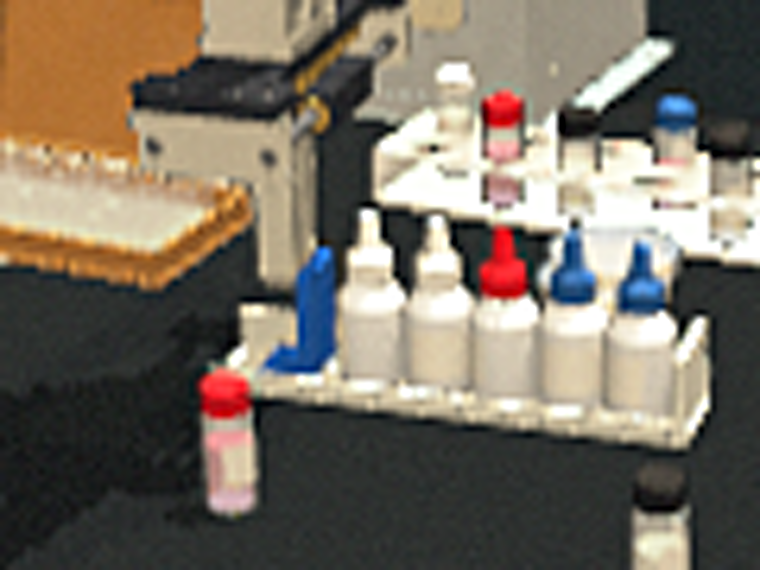

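Emit:
play_rows(
  plan=[
    {"slide": [0.012, -0.083, 0], "roll": 0, "fingers": -1},
    {"slide": [0.012, -0.083, 0], "roll": 0, "fingers": -1},
    {"slide": [0.012, -0.083, 0], "roll": 0, "fingers": -1},
    {"slide": [0.012, -0.083, 0], "roll": 0, "fingers": -1},
    {"slide": [0, 0, 0], "roll": 0, "fingers": -1},
  ],
)

```text
t: 19.23
tool_pos: [0.5822, 0.0576, 0.0171]
orientation: [1.101, 1.274, -1.101]
force: [-0.4, 0.6, 0.3]
opening: 0.0007
```

```bash
python3 - <<'E'
from ov import *
s=robot.read_state();print(s['t'],s['tool_pos'],s['opening'],s['force'])
snap('scene','s16')
a=cv2.imread('pics/s16.png')[140:230,170:290];cv2.imwrite('pics/s16c.png',cv2.resize(a,(760,570),interpolation=cv2.INTER_CUBIC))
E
```

```text
19.225 [0.58223011 0.05759974 0.01713225] 0.0007045959807923231 [-0.35806188  0.56567301  0.27213979]
```

View pics/s16c.png

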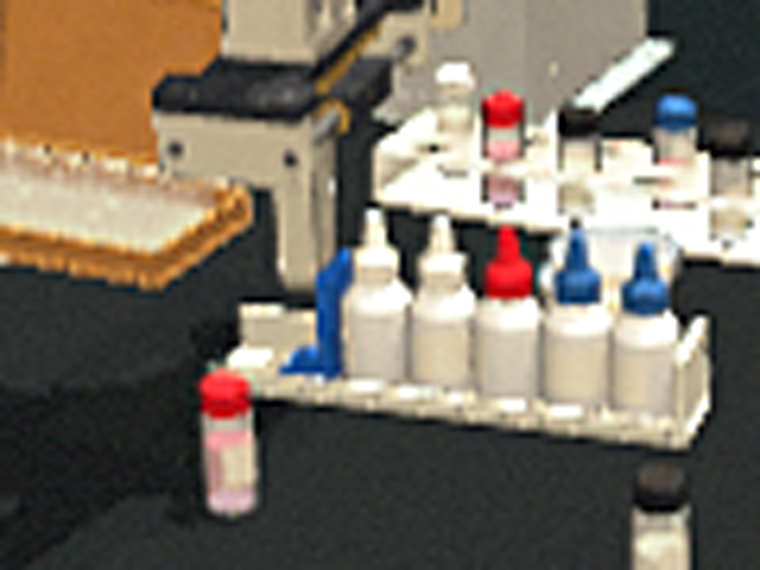

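Emit:
play_rows(
  plan=[
    {"slide": [0.005, -0.033, 0], "roll": 0, "fingers": -1},
    {"slide": [0.005, -0.033, 0], "roll": 0, "fingers": -1},
    {"slide": [0, 0, 0], "roll": 0, "fingers": -1},
  ],
)

```text
t: 19.65
tool_pos: [0.5825, 0.0559, 0.0171]
orientation: [1.101, 1.275, -1.101]
force: [-1.4, 1.9, 0.7]
opening: 0.0004
```

Emit:
play_rows(
  plan=[
    {"slide": [0.005, -0.033, 0], "roll": 0, "fingers": -1},
    {"slide": [0, 0, 0], "roll": 0, "fingers": -1},
  ],
)

```text
t: 19.9
tool_pos: [0.5826, 0.0552, 0.0171]
orientation: [1.102, 1.275, -1.101]
force: [-0.8, 5.7, 1.6]
opening: 0.0003
```

```bash
python3 - <<'E'
from ov import *
s=robot.read_state();print(s['t'],s['tool_pos'],s['opening'],s['force'])
snap('scene','s17')
a=cv2.imread('pics/s17.png')[140:230,170:290];cv2.imwrite('pics/s17c.png',cv2.resize(a,(760,570),interpolation=cv2.INTER_CUBIC))
E
```

```text
19.9 [0.5825633  0.05522908 0.01714606] 0.0003391022032524243 [-0.76602957  5.73708877  1.56294693]
```

View pics/s17c.png

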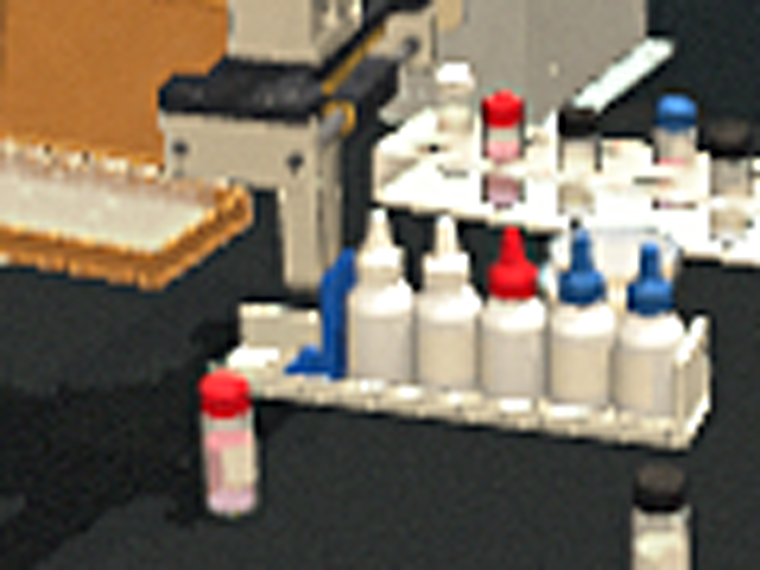

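Emit:
play_rows(
  plan=[
    {"slide": [0.003, -0.02, 0], "roll": 0, "fingers": -1},
    {"slide": [0, 0, 0], "roll": 0, "fingers": -1},
  ],
)

```text
t: 20.2
tool_pos: [0.5826, 0.0552, 0.0172]
orientation: [1.102, 1.276, -1.101]
force: [-1.3, 6.9, 1.0]
opening: 0.0007
```

Emit:
play_rows(
  plan=[
    {"slide": [0.003, -0.02, 0], "roll": 0, "fingers": -1},
    {"slide": [0, 0, 0], "roll": 0, "fingers": -1},
    {"slide": [0, 0, 0], "roll": 0, "fingers": -1},
  ],
)

```text
t: 20.58
tool_pos: [0.5826, 0.0551, 0.0172]
orientation: [1.102, 1.276, -1.1]
force: [-2.1, 8.8, 2.3]
opening: 0.001
```

Emit:
play_rows(
  plan=[
    {"slide": [-0.02, 0.1, 0], "roll": 0, "fingers": -1},
    {"slide": [-0.07, 0.5, 0], "roll": 0, "fingers": -1},
    {"slide": [-0.12, 0.8, 0], "roll": 0, "fingers": -1},
    {"slide": [0, 0, 0.8], "roll": 0, "fingers": -1},
    {"slide": [0, 0, 0.9], "roll": 0, "fingers": -1},
    {"slide": [0, 0, 0.9], "roll": 0, "fingers": -1},
    {"slide": [0, 0, 0.9], "roll": 0, "fingers": -1},
    {"slide": [0, 0, 0.9], "roll": 0, "fingers": -1},
    {"slide": [0, -0.8, 0.9], "roll": 0, "fingers": -1},
    {"slide": [0, -0.9, 0], "roll": 0, "fingers": -1},
    {"slide": [0, -0.9, 0], "roll": 0, "fingers": -1},
    {"slide": [0, -0.9, 0], "roll": 0, "fingers": -1},
    {"slide": [0, -0.9, 0], "roll": 0, "fingers": -1},
    {"slide": [0, -0.9, 0], "roll": 0, "fingers": -1},
    {"slide": [0, 0, 0], "roll": 0, "fingers": -1},
    {"slide": [0, 0, 0], "roll": 0, "fingers": -1},
  ],
)

```text
t: 22.58
tool_pos: [0.5766, -0.0626, 0.1761]
orientation: [1.101, 1.275, -1.101]
force: [-0.1, 1.0, -0.4]
opening: 0.0003
```

```bash
python3 - <<'E'
from ov import *
s=robot.read_state();print(s['t'],s['tool_pos'],s['opening'],s['force'])
snap('scene','s18');im=snap('wrist','w18');snap('top','t18')
a=cv2.imread('pics/s18.png')[140:230,170:290];cv2.imwrite('pics/s18c.png',cv2.resize(a,(760,570),interpolation=cv2.INTER_CUBIC))
a=cv2.imread('pics/w18.png')[0:290,170:330];a=(255*(a/255.)**1.5).astype('uint8');cv2.imwrite('pics/w18c.png',cv2.resize(a,None,fx=2,fy=2,interpolation=cv2.INTER_CUBIC))
E
```

```text
22.575 [ 0.57656631 -0.0626218   0.17610338] 0.0003175231747727938 [-0.09428083  1.03768484 -0.43762271]
```

View pics/s18c.png

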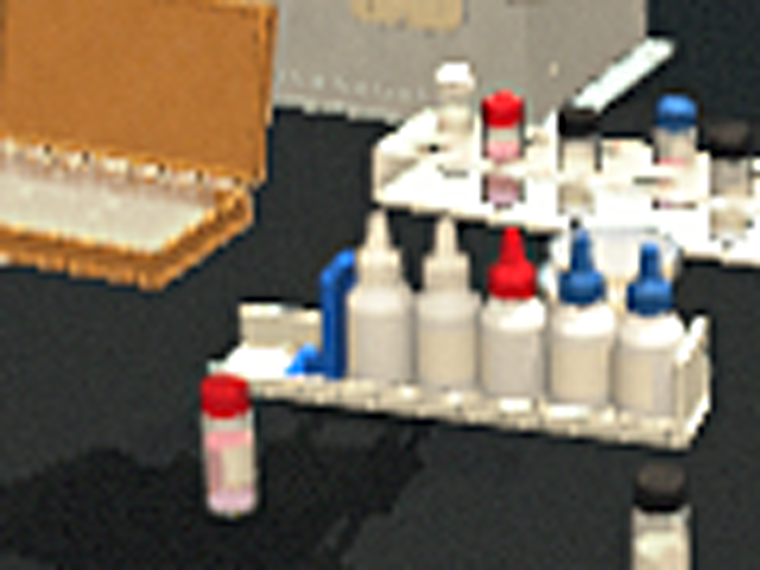

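View pics/w18c.png

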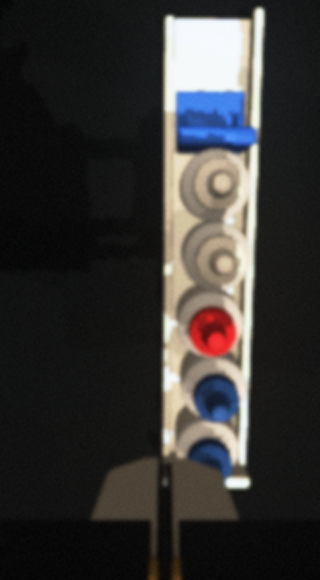

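```bash
python3 - <<'E'
import cv2,numpy as np
for p,(a,b),box in [('top',('top0','t18'),(205,230,222,245)),('scene',('scene0','s18'),(190,225,192,215))]:
    for n in (a,b):
        im=cv2.imread(f'pics/{n}.png')[box[0]:box[1],box[2]:box[3]].astype(int)
        m=(im[...,2]>120)&(im[...,1]<100); ys,xs=np.nonzero(m);print(p,n,m.sum(),xs.mean(),ys.mean(),ys.min(),ys.max())
from h import *
for n in ['red_vial','black_vial','disc','block']: print(n,robot.mark_of('top',n)[:1])
E
```

```text
top top0 49 11.408163265306122 9.387755102040817 6 13<stdin>:5: RuntimeWarning: Mean of empty slice.
  ret = ret.dtype.type(ret / rcount)
Traceback (most recent call last):
ValueError: zero-size array to reduction operation minimum which has no identity
```

```bash
python3 - <<'E'
import cv2,numpy as np
ims=[cv2.resize(cv2.imread(f'pics/{n}.png')[185:225,190:215],None,fx=12,fy=12,interpolation=cv2.INTER_NEAREST) for n in ('scene0','s18')]
cv2.imwrite('pics/cmp.png',np.hstack(ims))
E
```

View pics/cmp.png

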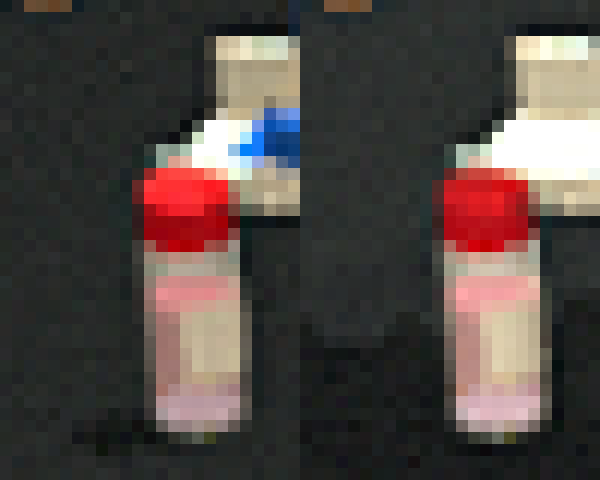

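```bash
python3 - <<'E'
from plant import robot
print(robot.read_state()['t'],robot.close_job())
E
```

```text
the job is handed in; nothing more can be done
22.725 None
```

The red-capped bottle is back in the row between the blue- and white-capped bottles. It stands upright behind the front lip and has been let go. I then slid the blue end-stop in until the row was packed, and handed the job in at about 22.7 s.

**Last checks**
- **Bottles:** the scene and wrist pictures after I backed the arm off show all five upright and in line.
- **End-stop:** the push stalled with about 9 N on it, and the tool moved only 0.1 mm for the last 1.2 mm commanded. From the tool position, the stop travel works out at about 0.0216 m, against the expected 0.022 m.
- **Other things:** the red vial has not moved between the first and last scene pictures. I planned the arm's path to stay clear of the black vial, disc and block, but did not measure them again at the end.

**Where checks failed or disagreed**
- **Fingertips:** in the pictures they end about 27 mm behind the stated TCP, so I chose the grip and push heights from the pictures.
- **Red bottle's start position:** the top and scene cameras put it about 8 mm to one side of where the wrist camera did. I used the wrist camera's value, and the grasp confirmed it.
- **Final top picture:** I tried to check the red vial there too, but its cap did not show, probably because the arm was in the way. I used the scene picture instead.

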